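# Close the pastry carton

### The arm

A 6-joint arm with a two-finger parallel gripper is mounted at the origin on the work surface. World frame = base frame: x ahead of the robot, y to its left, z up, the work surface at z = 0. Lengths are in m, angles in rad, forces in N, time in s.
With the tool pointing down it reaches from about 0.35 to 0.875 m from the base axis. Payload 15.5 kg.
Tool frame: the origin (TCP) lies on the centre line of the jaws, within the pads' length; the fingertips stand 8 mm ahead of it and the grasp point (between the pads) lies 11 mm behind it (bot.tcp_to_tips is the distance from the TCP to the fingertips, in m); z points along the fingers, y is the line along which they close (so a half turn about z gives the same grasp; the last joint's range is limited). The gripper opens to 85 mm and grips with 20 to 120 N. Pads are 22 mm wide; open, the fingers measure 114 mm over their backs; the gripper's body (76 mm by 85 mm) begins 54 mm behind the grasp point. The pads swing forward as they close: fully open they stand 13 mm farther back than shut.
Start: joints at [1.133, 0.494, 1.345, -0, 1.302, -0.096], TCP at [0.209, 0.589, 0.239] pointing down, gripper open.
Joint ranges: [-2.91, 2.91], [-0.82, 2.16], [0.22, 2.67], [-1.22, 4.37], [0.12, 2.79], [-3.08, 3.08]. Speed limits (rad/s): [1.89, 1.89, 2.57, 3.01, 3.01, 3.01].

### API

Orientations are given as a unit quaternion [w, x, y, z].
In Python, from rig import bot, eyes, order gives the robot as it stands. The module is installed in compiled form; this text tells all that it offers.
- The arm moves only by the shell command python3 -m jog 'ROWS' [FORCE]. ROWS is JSON, a list of rows, each a list of 7 numbers: the opening, from 0 (shut) to 1 (fully open), then the shift along the world's x, y, z as a fraction of full scale, then the turn, a rotation vector about the world's x, y, z as a fraction of full scale. In form: [[grip, tx, ty, tz, rx, ry, rz], ...]. A call has 1 to 5 rows; each row is the pose to reach, as a shift and turn from the pose commanded when the call began, turning the shorter way round; what a row does not reach only later rows make up. Full scale, the value 1, is 200 mm for a shift and 180 degrees for a turn. A row lasts 1/8 s, in which the tool goes at most 62.5 mm and 10.7 degrees, less where a joint would pass 70% of its speed; a pose out of reach is approached as far as the arm can. A call with a number of a shift or a turn outside -1 to 1 is refused whole. A call with a gripper value outside its range is refused whole. The fingers move at their own pace and stop on an object; FORCE is the grip in N (left out, the last holds). Time passes only in rows, so rows that repeat a pose let the fingers close. It gives the time, the measured TCP pose, the force, the opening and the grip force at its end, in the units of the state.
- bot.sense(): the state, without advancing time (a new reading comes with each control period).
- eyes.snapshot(name): name is "scene" or "top" or "wrist"; returns the picture (400x640x3 uint8, blue, green, red); there is no depth.
- eyes.camera_params(name): a dict with "fovy" (degrees; the focal length in pixels is half the picture's height over the tangent of half this angle, whatever the lens; pixels are square), "cx", "cy" (the principal point, pixels), "distortion" ([k1, k2, p1, p2, k3] as OpenCV has them; the pictures are not rectified), "T" (4x4, takes a point from camera to world coordinates); the wrist camera has in their place "mount" (4x4, takes a point from camera to tool coordinates, whose origin is the TCP and whose axes are the flange's). Camera axes: x right, y down, z forward; pixel columns grow to the right and rows downward; lengths in m; the calibration is good to about 2 mm. A picture is of the moment at which its call begins: read the wrist's pose just before it. camera_params takes no time and is no camera call.
- order.finish_job(): hands the job in; it is judged then, once.
The state is a dict: "clock": time; "qpos": joint angles; "joint_vel": joint speeds; "effort": joint torques, N m; "position": TCP position; "ee_rot": TCP orientation; "force": force on the tool from outside, world axes, zero at the start; "wrist_torque": the same for the moment, N m; "width": finger opening in m; "finger_force": force on a finger pad.
Only numpy, scipy, OpenCV 4.12 (cv2) and the standard library are available. Lean on these libraries where they do the work, as an engineer would, in place of code of your own. Each camera call takes 0.05 s, during which the arm holds its last target. There are 200 camera calls.

### The job

Close the pastry carton for the customer: fold its two side flaps in flat first, then fold the cover over them and press it down until the brass spring clip snaps over its edge and holds it shut. Press firmly but do not crush the carton, and leave the cups, jar, plate, newspaper and spoon standing where they are.

Things in the scene. Friction and masses are not known exactly. Their poses are not given: they have to be found in the camera images.
- carton: open kraft-card pastry carton fixed on a black rubber mat (150 x 230 x 4 mm), 120 mm deep (x), 200 mm wide (y), 85 mm high, walls 4 mm, two croissants inside up to 52 mm high. Origin: centre of the underside, z up. Its -x side (towards the robot at yaw 0) carries the cover, its +y and -y sides the side flaps, the middle of its +x side the spring clip
- left_flap (a joint): side flap on the carton's +y side: card 104 mm wide, 70 mm long from hinge to free edge, 3 mm thick. Hinge angle in rad: 0 = folded in flat over the opening, 1.57 = upright, 3.14 = sticking level out to the side. A stiff crease: it stays where it is left (about 1 N at the edge moves it)
- right_flap (a joint): the same flap on the carton's -y side; 0 = folded in flat, 3.14 = level out to the other side
- cover (a joint): cover flap on the carton's -x side: card 196 mm wide, 119 mm from hinge to free edge, 3 mm thick, a round 6 mm bead along the free edge, a gold ring on its outer face. Rad: 0 = flat over the opening, 1.57 = upright, 2.7 = fully open, leaning out towards the robot. Its springy crease lifts it back to about 1.2 unless the clip holds it
- clip (a joint): travel in m of the sprung brass clip: 0 at rest, to 0.012 pushed outward (+x of the carton). The cover's edge pushes it back about 6 mm on the way down and it springs back over the edge; pressing the cover near its free edge takes about 10 N
- left_flap_hinge (a point): middle of the left flap's hinge line, 79 mm above the carton's underside; the hinge runs along the carton's x
- left_flap_edge (a point): middle of the left flap's free edge, in mid-thickness
- right_flap_hinge (a point): middle of the right flap's hinge line, 79 mm above the carton's underside; along the carton's x
- right_flap_edge (a point): middle of the right flap's free edge
- cover_hinge (a point): middle of the cover's hinge line, 85 mm above the carton's underside; along the carton's y
- cover_edge (a point): middle of the cover's free edge
- clip_nose (a point): inner edge of the clip's nose, 92 mm above the carton's underside; the clip is brass, 36 mm wide along the carton's y, slopes up and outward from here and ends 22 mm above the carton's rim; keep the fingers off it
- espresso_cup: pale blue-green cup with a handle, 68 mm across, 58 mm high; origin at the centre of its underside
- sugar_jar: glass jar with a steel cap, 60 mm across, 95 mm high; origin at the centre of its underside
- paper_cup: white takeaway cup with a lid, 84 mm across, 112 mm high; origin at the centre of its underside
- plate: white plate with a gold rim, 210 mm across, a croissant on it, 85 mm high in all; origin at the centre of its underside
- newspaper: folded newspaper, 200 x 280 x 10 mm; origin at the centre of its underside
- spoon: steel spoon with a wooden handle, 140 mm long along its x; origin at the middle of its underside

How it is judged:
By the outcome, as a careful person would: the job done as asked, in the order asked, and still so for the second after the job is handed in, with the robot touching nothing.
It also fails if it takes over 72 s, if anything falls off the work surface, if the arm or the gripper's body presses on something with over 40 N, if the wrist force passes 120 N, or if a joint passes its speed limit or range.

## Working session

There is one attempt and no reset: what is moved stays moved. The work goes in short steps, Python scripts to look and compute and a shell command to move; the robot and the scene stay as the last step left them, time stands still between calls to the robot, and variables do not carry over. Pictures are saved under pics/ and viewed, at most 12 in all, crops included, and the job is handed in when it is done.

```bash
mkdir -p pics
cat > h.py <<'E'
import numpy as np, cv2
from rig import bot, eyes, order
def K(p): 
    f=200/np.tan(np.radians(p["fovy"])/2); return np.array([[f,0,p["cx"]],[0,f,p["cy"]],[0,0,1.]])
def ray(p,uv,T=None):
    T=np.array(p["T"]) if T is None else T
    n=cv2.undistortPoints(np.array([[uv]],float),K(p),np.array(p["distortion"],float))[0,0]
    return T[:3,3], T[:3,:3]@np.array([n[0],n[1],1.])
def onz(p,uv,z,T=None):
    o,d=ray(p,uv,T); return o+d*(z-o[2])/d[2]
def tri(r1,r2):
    (a,u),(b,v)=r1,r2; s=np.linalg.lstsq(np.c_[u,-v],b-a,rcond=None)[0]
    P,Q=a+u*s[0],b+v*s[1]; return (P+Q)/2, np.linalg.norm(P-Q)
def proj(p,X,T=None):
    T=np.array(p["T"]) if T is None else T
    M=np.linalg.inv(T); rv=cv2.Rodrigues(M[:3,:3])[0]
    return cv2.projectPoints(np.array(X,float).reshape(-1,1,3),rv,M[:3,3],K(p),np.array(p["distortion"],float))[0].reshape(-1,2)
E
python3 - <<'E'
from h import *
for n in("scene","top"):
    cv2.imwrite(f"pics/{n}0.png",eyes.snapshot(n)); p=eyes.camera_params(n); print(n,p["fovy"],np.round(p["T"],3).tolist())
s=bot.sense(); print(s["clock"],s["position"],s["ee_rot"])
E
```

```text
scene 47.04222972390051 [[0.826, 0.361, -0.432, 1.078], [0.563, -0.532, 0.632, -0.819], [-0.002, -0.766, -0.643, 0.932], [0.0, 0.0, 0.0, 1.0]]
top 48.77490125686579 [[-0.022, -0.989, 0.145, 0.304], [-1.0, 0.023, 0.006, 0.01], [-0.009, -0.144, -0.989, 1.412], [0.0, 0.0, 0.0, 1.0]]
0.1 [0.20936642 0.58855869 0.23874655] [-1.41678334e-04  1.70078185e-01  9.85430409e-01 -5.47693239e-04]
```

View pics/scene0.png

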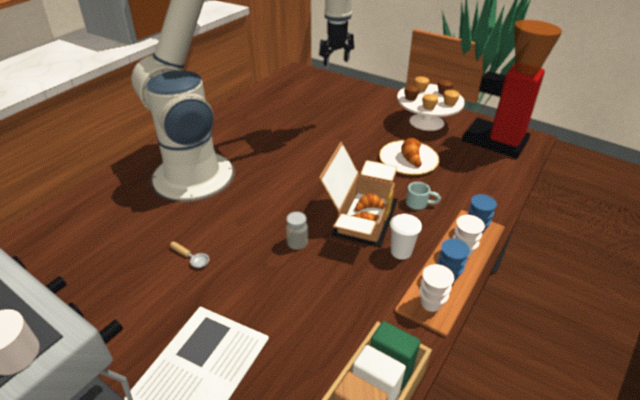

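View pics/top0.png

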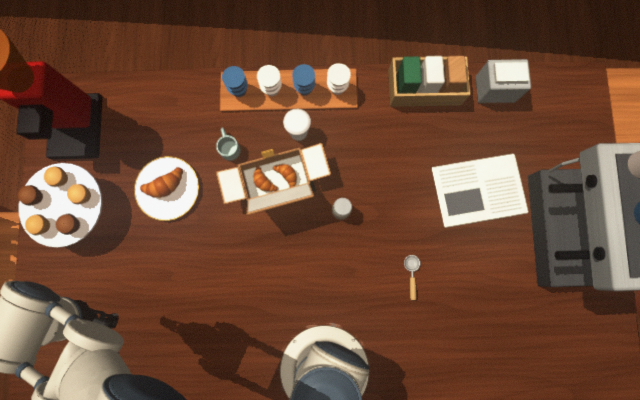

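The scene view shows the carton near (362,205), with both flaps sticking outward and the cover leaning towards the robot. The top view shows it near (275,180), with the clip at about (267,153). The neighbours are the cup (228,148), the paper cup (297,123), the jar (342,209) and the plate (167,188). I'll zoom in next.

Run:
```python
import cv2,numpy as np
a=cv2.imread("pics/top0.png")[110:230,200:360]; b=cv2.imread("pics/scene0.png")[130:260,300:440]
a=cv2.resize(a,None,fx=5,fy=5,interpolation=2)[:600]; b=cv2.resize(b,None,fx=4,fy=4,interpolation=2)
cv2.imwrite("pics/c1.png",a);cv2.imwrite("pics/c2.png",b)
```

```text
(no output)
```

View pics/c1.png

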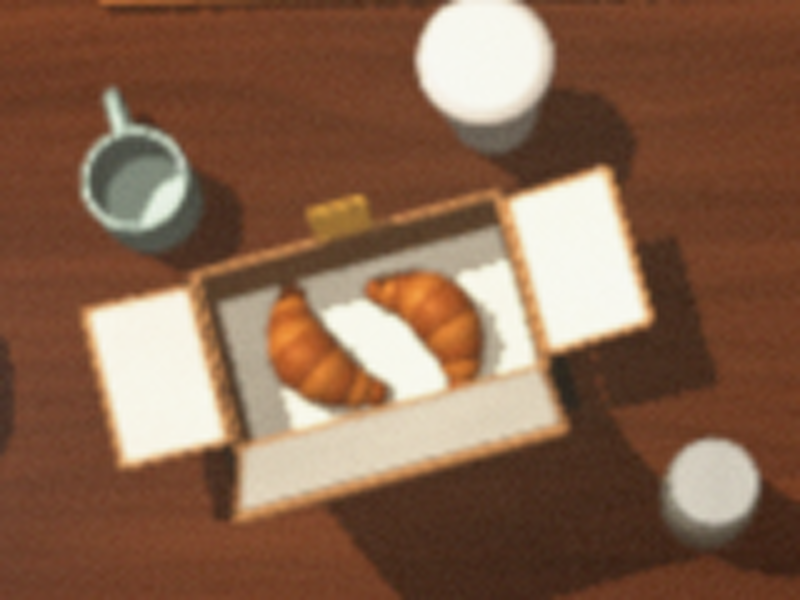

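View pics/c2.png

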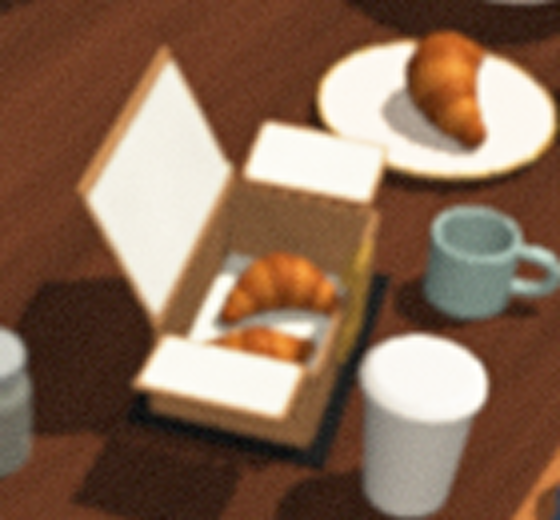

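The top crop gives every corner of the flaps, cover and clip, and the scene crop shows the same corners. Next I triangulate them.

Run:
```python
from h import *
t=eyes.camera_params("top"); s=eyes.camera_params("scene")
P={ # top crop, scene crop
"L_out_far":((83,310),(385,150)),"L_out_near":((122,466),(265,122)),"L_h_near":((230,442),(245,180)),"L_h_far":((190,285),(375,205)),
"R_out_far":((608,168),(283,417)),"R_out_near":((652,320),(137,385)),"R_h_far":((503,195),(302,374)),"R_h_near":((548,355),(160,338)),
"C_e_L":((235,520),(167,48)),"C_e_R":((567,430),(82,190)),"C_h_L":((238,440),(232,175)),"C_h_R":((548,368),(157,322))}
for k,(a,b) in P.items():
    X,e=tri(ray(t,np.array(a)/5+[200,110]),ray(s,np.array(b)/4+[300,130])); print(k,np.round(X*1000).astype(int),round(e*1000,1))
for n,uv,z in[("cup",(135,180),.058),("paper",(485,60),.112),("jar",(712,480),.095)]:
    print(n,np.round(onz(t,np.array(uv)/5+[200,110],z)*1000))
print("clip",[np.round(onz(t,np.array(uv)/5+[200,110],.105)*1000) for uv in((308,212),(365,197),(312,240),(370,225))])
print("plate",np.round(onz(t,(167,188),.01)*1000))
```

```text
L_out_far [611 319  84] 0.0
L_out_near [513 294  87] 2.4
L_h_near [530 231  73] 5.3
L_h_far [630 257  75] 7.5
R_out_far [694  -5  89] 5.7
R_out_near [597 -31  87] 3.2
R_h_far [680  58  73] 2.0
R_h_near [578  33  75] 0.2
C_e_L [467 210 185] 4.6
C_e_R [514  23 184] 5.5
C_h_L [526 223  83] 1.8
C_h_R [570  35  84] 6.3
cup [700. 293.  58.]
paper [755.  67. 112.]
jar [494. -65.  95.]
clip [array([664., 177., 105.]), array([672., 142., 105.]), array([646., 175., 105.]), array([655., 139., 105.])]
plate [579. 499.  10.]
```

```bash
cat >> h.py <<'E'
from scipy.spatial.transform import Rotation as R
C=np.array([.605,.145]); YAW=np.radians(14.2)
def goal(xc,yc,zt,rx=0,ry=0):
    "tip position in carton axes (mm, world z), tilt deg about carton x / y, tool y along carton y"
    Rc=R.from_euler("z",YAW)
    Rt=Rc*R.from_euler("xy",[rx,ry],degrees=True)*R.from_euler("x",180,degrees=True)
    tip=np.r_[C,0]+Rc.apply([xc/1e3,yc/1e3,0])+[0,0,zt/1e3]
    return tip-Rt.apply([0,0,bot.tcp_to_tips]), Rt
def rows(*gs):
    s=bot.sense(); p=np.array(s["position"]); q=s["ee_rot"]; R0=R.from_quat([*q[1:],q[0]])
    for g in gs:
        t,Rt=goal(*g); rv=[(Rt*k*R0.inv()).as_rotvec() for k in(R.identity(),R.from_euler("z",180,degrees=True))]
        rv=min(rv,key=np.linalg.norm)
        print(g,np.round((t-p)/.2,3),np.round(rv/np.pi,3))
def tipc():
    s=bot.sense(); q=s["ee_rot"]; Rt=R.from_quat([*q[1:],q[0]]); t=np.array(s["position"])+Rt.apply([0,0,bot.tcp_to_tips])
    d=R.from_euler("z",-YAW).apply(t-np.r_[C,0])*1e3
    print("t",round(s["clock"],2),"tip carton",np.round(d),"dir",np.round(R.from_euler("z",-YAW).apply(Rt.apply([0,0,1])),2),"F",np.round(s["force"],1),"q",np.round(s["qpos"],2))
E
python3 -c "
from h import *
tipc(); rows((0,210,150,-45),(0,175,33,-45))"
```

```text
t 0.1 tip carton [-275.  527.  231.] dir [-0. -0. -1.] F [0.6 0.4 0.5] q [ 1.13  0.49  1.35 -0.    1.3  -0.1 ]
(0, 210, 150, -45) [ 1.714 -1.172 -0.415] [-0.253  0.012  0.178]
(0, 175, 33, -45) [ 1.757 -1.342 -1.   ] [-0.253  0.012  0.178]
```

```bash
python3 -m jog '[[0,0.25,-0.17,0,-0.05,0,0.035],[0,0.5,-0.34,0,-0.1,0,0.07],[0,0.75,-0.5,0,-0.15,0.005,0.105],[0,0.95,-0.65,0,-0.2,0.01,0.14],[0,1,-0.7,0,-0.253,0.012,0.178]]' 20; python3 -c "
from h import *
tipc(); rows((0,210,150,-45),(0,175,33,-45))"
```

```text
clock: 0.72
position: [0.412, 0.4471, 0.2392]
ee_rot: [0.045, -0.104, 0.922, -0.369]
force: [-0.3, -0.5, 0.5]
width: 0.0
finger_force: 0.0
t 0.72 tip carton [-113.  335.  233.] dir [-0.01 -0.69 -0.72] F [-0.3 -0.5  0.5] q [ 1.    0.76  1.06 -0.55  1.85 -0.81]
(0, 210, 150, -45) [ 0.7   -0.465 -0.418] [-0.008  0.     0.007]
(0, 175, 33, -45) [ 0.743 -0.635 -1.003] [-0.008  0.     0.007]
```

```bash
python3 -m jog '[[0,0.2,-0.12,0,-0.01,0,0.01],[0,0.45,-0.28,-0.15,-0.01,0,0.01],[0,0.7,-0.46,-0.42,-0.01,0,0.01],[0,0.72,-0.55,-0.65,-0.01,0,0.01],[0,0.74,-0.63,-0.9,-0.01,0,0.01]]'; python3 -c "
from h import *
tipc(); rows((0,170,33,-45),(0,140,33,-45),(0,140,70,-45),(0,140,100,-45),(0,140,130,-45))
cv2.imwrite('pics/w1.png',np.hstack([cv2.resize(eyes.snapshot('wrist'),(400,250)),cv2.resize(eyes.snapshot('scene')[110:260,260:440],(400,333))[:250]]))"
```

```text
clock: 1.35
position: [0.5583, 0.3214, 0.0575]
ee_rot: [0.049, -0.119, 0.916, -0.38]
force: [0.4, 0.8, -0.5]
width: -0.0
finger_force: 0.0
t 1.35 tip carton [ -2. 177.  52.] dir [ 0.01 -0.71 -0.71] F [ 0.4  0.8 -0.5] q [ 0.75  0.95  1.22 -0.68  1.45 -0.82]
(0, 170, 33, -45) [ 0.018 -0.031 -0.094] [ 0.     0.    -0.003]
(0, 140, 33, -45) [ 0.055 -0.176 -0.094] [ 0.     0.    -0.003]
(0, 140, 70, -45) [ 0.055 -0.176  0.091] [ 0.     0.    -0.003]
(0, 140, 100, -45) [ 0.055 -0.176  0.241] [ 0.     0.    -0.003]
(0, 140, 130, -45) [ 0.055 -0.176  0.391] [ 0.     0.    -0.003]
```

View pics/w1.png

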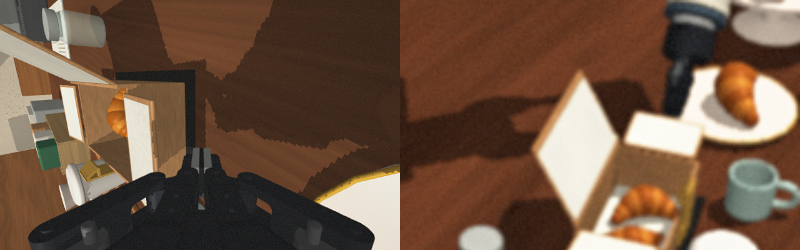

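The wrist view shows the tip outside the left flap, which hasn't moved. But the gripper's linkage bulges along tool y, towards the flap. I'll roll the tool 90° so its thin side faces the flap.

```bash
sed -i 's/R.from_euler("x",180,degrees=True)$/R.from_euler("x",180,degrees=True)*R.from_euler("z",90,degrees=True)/' h.py; python3 -c "
from h import *
rows((0,172,33,-45))
s=bot.sense();q=s['ee_rot'];print(np.round(R.from_quat([*q[1:],q[0]]).as_matrix(),2).tolist())"
```

```text
(0, 172, 33, -45) [ 0.03  -0.008 -0.076] [-0.085  0.341  0.35 ]
[[-0.97, -0.18, 0.17], [-0.25, 0.68, -0.69], [0.01, -0.71, -0.7]]
```

```bash
python3 -m jog '[[0,0.03,-0.01,0,0.085,-0.341,-0.35],[0,0.03,-0.01,0,0.085,-0.341,-0.35],[0,0.03,-0.01,0,0.085,-0.341,-0.35],[0,0.03,-0.01,0,0.085,-0.341,-0.35],[0,0.03,-0.01,0,0.085,-0.341,-0.35]]' >/dev/null;  python3 -c "
from h import *
tipc(); rows((0,172,33,-45))"
```

```text
t 2.08 tip carton [  4. 176.  56.] dir [ 0.01 -0.71 -0.7 ] F [-0.3  0.8  0.2] q [ 0.75  0.96  1.2  -0.69  1.47  0.11]
(0, 172, 33, -45) [-0.011 -0.025 -0.114] [ 0.038 -0.137 -0.143]
```

```bash
python3 -m jog '[[0,-0.01,-0.02,-0.03,0.019,-0.07,-0.07],[0,-0.01,-0.02,-0.06,0.038,-0.137,-0.143],[0,-0.01,-0.025,-0.11,0.038,-0.137,-0.143],[0,0.01,-0.1,-0.11,0.038,-0.137,-0.143],[0,0.02,-0.17,-0.11,0.038,-0.137,-0.143]]' >/dev/null;  python3 -c "
from h import *
tipc(); rows((0,140,33,-45),(0,140,70,-45),(0,140,100,-45),(0,140,130,-45))"
```

```text
t 2.7 tip carton [ -1. 142.  33.] dir [ 0.   -0.71 -0.71] F [ 0.4 -0.4 -0. ] q [ 0.7   0.96  1.27 -0.7   1.38  0.76]
(0, 140, 33, -45) [ 0.006 -0.007 -0.002] [ 0.    -0.002 -0.002]
(0, 140, 70, -45) [ 0.006 -0.007  0.183] [ 0.    -0.002 -0.002]
(0, 140, 100, -45) [ 0.006 -0.007  0.333] [ 0.    -0.002 -0.002]
(0, 140, 130, -45) [ 0.006 -0.007  0.483] [ 0.    -0.002 -0.002]
```

```bash
python3 -m jog '[[0,0,0,0.1,0,0,0],[0,0,0,0.2,0,0,0],[0,0,0,0.3,0,0,0],[0,0,0,0.4,0,0,0],[0,0,0,0.48,0,0,0]]' ;  python3 -c "
from h import *
tipc(); rows((0,100,135,-45),(0,80,138,-45),(0,55,128,-45),(0,52,100,-45),(0,50,90,-45))"
```

```text
clock: 3.32
position: [0.5676, 0.2871, 0.1349]
ee_rot: [0.301, 0.565, 0.731, -0.237]
force: [-0.6, 0.5, -0.6]
width: 0.0001
finger_force: 0.4
t 3.33 tip carton [ -1. 141. 129.] dir [-0.   -0.71 -0.71] F [-0.6  0.5 -0.6] q [ 0.7   0.84  1.24 -0.69  1.5   0.66]
(0, 100, 135, -45) [ 0.058 -0.199  0.029] [ 0.    -0.002 -0.001]
(0, 80, 138, -45) [ 0.082 -0.296  0.044] [ 0.    -0.002 -0.001]
(0, 55, 128, -45) [ 0.113 -0.417 -0.006] [ 0.    -0.002 -0.001]
(0, 52, 100, -45) [ 0.116 -0.431 -0.146] [ 0.    -0.002 -0.001]
(0, 50, 90, -45) [ 0.119 -0.441 -0.196] [ 0.    -0.002 -0.001]
```

```bash
python3 -m jog '[[0,0.03,-0.1,0.015,0,0,0],[0,0.058,-0.2,0.03,0,0,0],[0,0.07,-0.25,0.04,0,0,0],[0,0.082,-0.296,0.044,0,0,0],[0,0.1,-0.36,0.02,0,0,0]]' ;  python3 -c "
from h import *
tipc(); rows((0,55,128,-45),(0,52,100,-45),(0,50,90,-45))
cv2.imwrite('pics/w2.png',cv2.resize(eyes.snapshot('scene')[110:260,260:440],(540,450)))"
```

```text
clock: 3.95
position: [0.5877, 0.2144, 0.1372]
ee_rot: [0.301, 0.565, 0.731, -0.237]
force: [0.2, 0.7, -0.1]
width: 0.0001
finger_force: 0.4
t 3.95 tip carton [  0.  66. 132.] dir [-0.   -0.71 -0.71] F [ 0.2  0.7 -0.1] q [ 0.6   0.79  1.34 -0.74  1.4   0.63]
(0, 55, 128, -45) [ 0.012 -0.053 -0.018] [ 0.001 -0.002 -0.001]
(0, 52, 100, -45) [ 0.016 -0.068 -0.158] [ 0.001 -0.002 -0.001]
(0, 50, 90, -45) [ 0.018 -0.077 -0.208] [ 0.001 -0.002 -0.001]
```

View pics/w2.png

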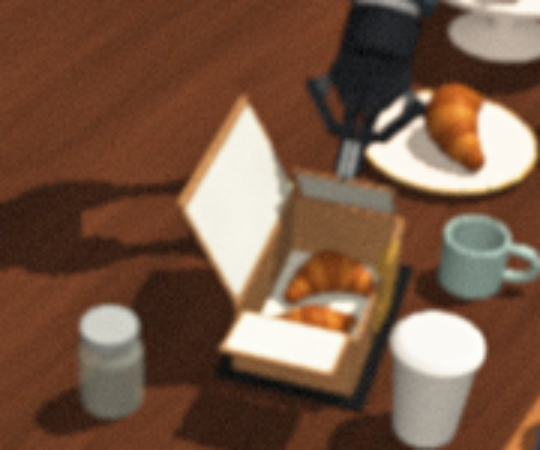

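The left flap is now past upright and leaning in, with its edge near (345,195) in this crop. Next I press it flat.

```bash
python3 -m jog '[[0,0.01,-0.05,-0.03,0,0,0],[0,0.015,-0.065,-0.1,0,0,0],[0,0.018,-0.075,-0.16,0,0,0],[0,0.018,-0.077,-0.2,0,0,0],[0,0.018,-0.077,-0.22,0,0,0]]' ;  python3 -c "
from h import *
tipc()"
```

```text
clock: 4.62
position: [0.5909, 0.1995, 0.0925]
ee_rot: [0.301, 0.565, 0.731, -0.237]
force: [-0.7, -0.9, 2.2]
width: -0.0003
finger_force: 0.6
t 4.62 tip carton [-0. 51. 87.] dir [-0.   -0.71 -0.71] F [-0.7 -0.9  2.2] q [ 0.58  0.85  1.38 -0.76  1.32  0.68]
```

```bash
python3 -m jog '[[0,0,0,-0.015,0,0,0],[0,0,0,-0.03,0,0,0],[0,0,0,-0.03,0,0,0]]' ;  python3 -c "
from h import *
tipc()
cv2.imwrite('pics/w3.png',np.hstack([cv2.resize(eyes.snapshot('top')[110:230,200:360],(400,300),interpolation=2),cv2.resize(eyes.snapshot('scene')[130:250,300:440],(350,300),interpolation=2)]))"
```

```text
clock: 5.0
position: [0.5913, 0.1995, 0.0909]
ee_rot: [0.303, 0.565, 0.73, -0.237]
force: [-12.1, 3.7, 41.1]
width: -0.0002
finger_force: 20.6
t 5.0 tip carton [ 0. 51. 85.] dir [-0.   -0.71 -0.7 ] F [-12.1   3.7  41.1] q [ 0.58  0.85  1.38 -0.76  1.32  0.69]
```

View pics/w3.png

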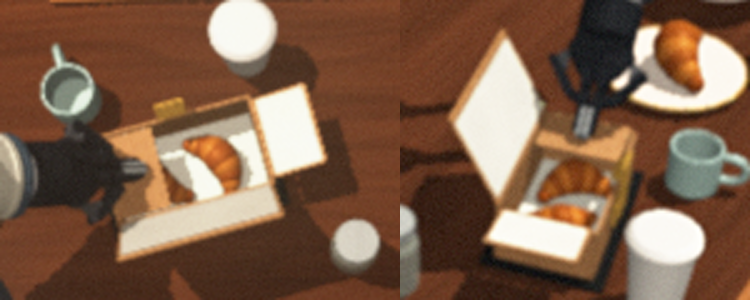

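The left flap lies flat in both views, and at 41 N the contact is stiff, so I'll press more gently from here. I'll retreat and go round to the right side.

```bash
python3 -m jog '[[0,0,0,0.1,0,0,0],[0,0,0,0.3,0,0,0],[0,0,0,0.55,0,0,0],[0,0,0,0.8,0.05,0.01,0],[0,0,-0.1,1,0.1,0.025,0]]' | grep force ;  python3 -c "
from h import *
tipc(); rows((0,-100,260,45),(0,-215,200,45),(0,-215,33,45),(0,-172,33,45))"
```

```text
force: [0.9, 0.3, -0.7]
finger_force: 0.0
t 5.72 tip carton [ -4.  35. 283.] dir [ 0.   -0.44 -0.9 ] F [ 0.9  0.3 -0.7] q [ 0.43  0.5   1.28 -0.45  1.46  0.25]
(0, -100, 260, 45) [ 0.197 -0.694 -0.121] [ 0.383  0.099 -0.003]
(0, -215, 200, 45) [ 0.339 -1.251 -0.421] [ 0.383  0.099 -0.003]
(0, -215, 33, 45) [ 0.339 -1.251 -1.256] [ 0.383  0.099 -0.003]
(0, -172, 33, 45) [ 0.286 -1.043 -1.256] [ 0.383  0.099 -0.003]
```

```bash
python3 -m jog '[[0,0.05,-0.19,0,0.06,0.015,0],[0,0.1,-0.38,-0.05,0.12,0.03,0],[0,0.16,-0.57,-0.1,0.18,0.045,0],[0,0.22,-0.76,-0.12,0.24,0.06,0],[0,0.26,-0.95,-0.12,0.3,0.08,0]]' | grep clock ; python3 -c "
from h import *
tipc(); rows((0,-215,200,45),(0,-210,100,45),(0,-172,33,45))"
```

```text
clock: 6.35
t 6.35 tip carton [  -1. -158.  258.] dir [-0.01  0.46 -0.89] F [ 1.1  0.1 -1.1] q [-0.31  0.61  1.15  0.4   1.65 -0.59]
(0, -215, 200, 45) [ 0.077 -0.284 -0.295] [ 0.094  0.024 -0.004]
(0, -210, 100, 45) [ 0.071 -0.26  -0.795] [ 0.094  0.024 -0.004]
(0, -172, 33, 45) [ 0.024 -0.076 -1.13 ] [ 0.094  0.024 -0.004]
```

```bash
python3 -m jog '[[0,0.07,-0.28,0,0.06,0.015,0],[0,0.077,-0.284,-0.25,0.094,0.024,0],[0,0.073,-0.27,-0.5,0.094,0.024,0],[0,0.07,-0.26,-0.75,0.094,0.024,0],[0,0.05,-0.16,-0.98,0.094,0.024,0]]' | grep clock ; python3 -c "
from h import *
tipc(); rows((0,-172,33,45),(0,-140,33,45),(0,-140,130,45),(0,-100,135,45),(0,-80,138,45),(0,-55,128,45),(0,-50,90,45))"
```

```text
clock: 6.98
t 6.97 tip carton [   1. -189.   60.] dir [-0.01  0.7  -0.71] F [ 0.1  0.5 -0.7] q [-0.43  0.96  1.15  0.57  1.59 -0.85]
(0, -172, 33, 45) [-0.024  0.081 -0.134] [ 0.002 -0.    -0.004]
(0, -140, 33, 45) [-0.063  0.236 -0.134] [ 0.002 -0.    -0.004]
(0, -140, 130, 45) [-0.063  0.236  0.351] [ 0.002 -0.    -0.004]
(0, -100, 135, 45) [-0.112  0.43   0.376] [ 0.002 -0.    -0.004]
(0, -80, 138, 45) [-0.136  0.526  0.391] [ 0.002 -0.    -0.004]
(0, -55, 128, 45) [-0.167  0.648  0.341] [ 0.002 -0.    -0.004]
(0, -50, 90, 45) [-0.173  0.672  0.151] [ 0.002 -0.    -0.004]
```

```bash
python3 -m jog '[[0,-0.024,0.08,-0.134,0,0,0],[0,-0.045,0.16,-0.134,0,0,0],[0,-0.063,0.236,-0.134,0,0,0],[0,-0.063,0.236,-0.03,0,0,0],[0,-0.063,0.236,0.07,0,0,0]]' | grep force; python3 -m jog '[[0,0,0,0.1,0,0,0],[0,0,0,0.2,0,0,0],[0,0,0,0.28,0,0,0],[0,-0.025,0.1,0.295,0,0,0],[0,-0.049,0.194,0.305,0,0,0]]' | grep force;python3 -c "
from h import *
tipc(); rows((0,-80,138,45),(0,-55,128,45),(0,-52,100,45),(0,-50,90,45))"
```

```text
force: [0.2, -1.4, -1.2]
finger_force: 0.0
force: [0.2, -1.3, -0.9]
finger_force: 0.6
t 8.22 tip carton [ -0. -98. 137.] dir [-0.01  0.7  -0.71] F [ 0.2 -1.3 -0.9] q [-0.34  0.81  1.27  0.62  1.57 -0.76]
(0, -80, 138, 45) [-0.021  0.087  0.006] [ 0.002 -0.001 -0.004]
(0, -55, 128, 45) [-0.052  0.208 -0.044] [ 0.002 -0.001 -0.004]
(0, -52, 100, 45) [-0.056  0.223 -0.184] [ 0.002 -0.001 -0.004]
(0, -50, 90, 45) [-0.058  0.232 -0.234] [ 0.002 -0.001 -0.004]
```

```bash
python3 -m jog '[[0,-0.02,0.087,0.006,0,0,0],[0,-0.035,0.15,0,0,0,0],[0,-0.052,0.208,-0.044,0,0,0],[0,-0.055,0.22,-0.12,0,0,0],[0,-0.056,0.225,-0.19,0,0,0]]' | grep force; python3 -m jog '[[0,0,0.007,-0.03,0,0,0],[0,0,0.007,-0.05,0,0,0],[0,0,0.007,-0.06,0,0,0]]' | grep force;python3 -c "
from h import *
tipc()"
```

```text
force: [-0.2, 0.4, 1.5]
finger_force: 0.8
force: [-0.9, -0.2, 1.1]
finger_force: 0.5
t 9.22 tip carton [  0. -52.  86.] dir [-0.01  0.7  -0.71] F [-0.9 -0.2  1.1] q [-0.28  0.86  1.35  0.65  1.44 -0.8 ]
```

```bash
python3 -m jog '[[0,0,0,-0.006,0,0,0],[0,0,0,-0.01,0,0,0]]' | grep force;python3 -c "
from h import *
tipc()
cv2.imwrite('pics/w4.png',np.hstack([cv2.resize(eyes.snapshot('top')[110:230,200:360],(400,300),interpolation=2),cv2.resize(eyes.snapshot('scene')[130:250,300:440],(350,300),interpolation=2)]))"
```

```text
force: [-3.8, -3.6, 17.6]
finger_force: 8.8
t 9.47 tip carton [  1. -52.  86.] dir [-0.01  0.7  -0.71] F [-3.8 -3.6 17.6] q [-0.28  0.86  1.35  0.65  1.44 -0.8 ]
```

View pics/w4.png

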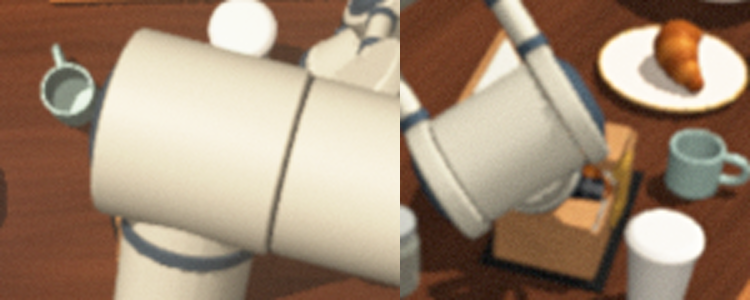

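Both views are mostly blocked by the arm, but the right flap met the same hard stop (tip at 86 mm) as the left one. I'll retreat and go behind the cover.

```bash
sed -i 's/rx=0,ry=0):/rx=0,ry=0,roll=90):/; s/R.from_euler("z",90,degrees=True)$/R.from_euler("z",roll,degrees=True)/' h.py
python3 -m jog '[[0,0,0,0.1,0,0,0],[0,0,0,0.3,0,0,0],[0,0,0,0.55,-0.05,-0.01,0],[0,0,0,0.8,-0.1,-0.025,0],[0,0,0,0.95,-0.15,-0.04,0]]' | grep force
python3 -c "
from h import *
tipc(); rows((-60,-20,275,0,0,0),(-180,0,270,0,0,0),(-180,0,150,0,0,0))
cv2.imwrite('pics/w5.png',np.hstack([cv2.resize(eyes.snapshot('wrist'),(400,250)),cv2.resize(eyes.snapshot('scene')[110:260,260:440],(400,333))[83:]]))"
```

```text
force: [0.4, 0.6, -1.1]
finger_force: 0.0
t 10.2 tip carton [  1. -55. 277.] dir [ 0.    0.28 -0.96] F [ 0.4  0.6 -1.1] q [-0.09  0.49  1.25  0.27  1.49 -0.38]
(-60, -20, 275, 0, 0, 0) [-0.343  0.107 -0.01 ] [-0.052 -0.086  0.493]
(-180, 0, 270, 0, 0, 0) [-0.949  0.057 -0.035] [-0.052 -0.086  0.493]
(-180, 0, 150, 0, 0, 0) [-0.949  0.057 -0.635] [-0.052 -0.086  0.493]
```

View pics/w5.png

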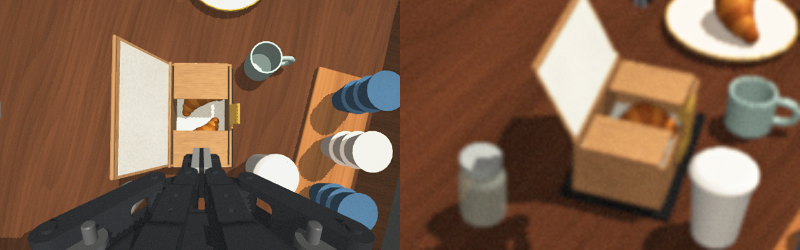

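Both flaps are flat in the wrist and scene views, and the cover still leans towards the robot. Next I move behind it.

```bash
python3 -m jog '[[0,-0.2,0.06,0,-0.005,-0.01,0.05],[0,-0.4,0.1,0,-0.01,-0.02,0.11],[0,-0.6,0.09,0,-0.02,-0.03,0.17],[0,-0.8,0.07,0,-0.03,-0.05,0.23],[0,-0.949,0.057,-0.035,-0.04,-0.06,0.29]]' | grep force
python3 -c "
from h import *
tipc(); rows((-180,0,270,0,0,0),(-180,0,150,0,0,0))"
```

```text
force: [0.7, -0.1, -0.1]
finger_force: 0.0
t 10.93 tip carton [-183.    2.  266.] dir [-0.03  0.1  -0.99] F [ 0.7 -0.1 -0.1] q [ 0.03  0.21  1.7   0.09  1.28 -1.16]
(-180, 0, 270, 0, 0, 0) [ 0.012 -0.001  0.021] [-0.021 -0.026  0.21 ]
(-180, 0, 150, 0, 0, 0) [ 0.012 -0.001 -0.579] [-0.021 -0.026  0.21 ]
```

```bash
python3 -m jog '[[0,0,0,0,-0.005,-0.006,0.05],[0,0,0,0,-0.01,-0.013,0.11],[0,0,0,0,-0.016,-0.02,0.16],[0,0,0,-0.2,-0.021,-0.026,0.21],[0,0.01,0,-0.45,-0.021,-0.026,0.21]]' | grep force
python3 -c "
from h import *
tipc(); rows((-180,0,160,0,0,0),(-60,0,160,0,0,0))"
```

```text
force: [2.4, -0.2, -0.6]
finger_force: 0.0
t 11.55 tip carton [-178.    0.  175.] dir [ 0. -0. -1.] F [ 2.4 -0.2 -0.6] q [ 0.1   0.32  1.85 -0.    0.98 -1.72]
(-180, 0, 160, 0, 0, 0) [-0.008 -0.003 -0.077] [0.    0.    0.001]
(-60, 0, 160, 0, 0, 0) [ 0.574  0.144 -0.077] [0.    0.    0.001]
```

```bash
python3 -m jog '[[0,0.1,0.024,-0.04,0,0,0],[0,0.2,0.05,-0.077,0,0,0],[0,0.3,0.075,-0.077,0,0,0],[0,0.4,0.1,-0.077,0,0,0],[0,0.5,0.125,-0.077,0,0,0]]' | grep force
python3 -c "
from h import *
tipc(); rows((-60,0,160,0,0,0),(-45,0,163,0,0,0),(-29,0,161,0,0,0),(-11,0,148,0,0,0),(3,0,130,0,0,0),(12,0,112,0,0,0))"
```

```text
force: [-0.8, -0.9, 0.8]
finger_force: 0.0
t 12.18 tip carton [-75.  -0. 160.] dir [-0.  0. -1.] F [-0.8 -0.9  0.8] q [ 0.12  0.47  1.62 -0.    1.05 -1.69]
(-60, 0, 160, 0, 0, 0) [ 0.074  0.02  -0.001] [ 0.    -0.001  0.002]
(-45, 0, 163, 0, 0, 0) [0.147 0.039 0.014] [ 0.    -0.001  0.002]
(-29, 0, 161, 0, 0, 0) [0.224 0.058 0.004] [ 0.    -0.001  0.002]
(-11, 0, 148, 0, 0, 0) [ 0.311  0.08  -0.061] [ 0.    -0.001  0.002]
(3, 0, 130, 0, 0, 0) [ 0.379  0.097 -0.151] [ 0.    -0.001  0.002]
(12, 0, 112, 0, 0, 0) [ 0.423  0.109 -0.241] [ 0.    -0.001  0.002]
```

```bash
python3 -m jog '[[0,0.074,0.02,0,0,0,0],[0,0.147,0.038,0.014,0,0,0],[0,0.224,0.058,0.004,0,0,0],[0,0.31,0.08,-0.06,0,0,0],[0,0.38,0.097,-0.15,0,0,0]]' | grep force
python3 -c "
from h import *
tipc(); rows((12,0,112,0,0,0),(20,0,105,0,0,0),(27,0,100,0,0,0))
cv2.imwrite('pics/w6.png',np.hstack([cv2.resize(eyes.snapshot('wrist'),(400,250)),cv2.resize(eyes.snapshot('scene')[110:260,260:440],(400,333))[83:]]))"
```

```text
force: [-2.2, 0.4, 2.7]
finger_force: 1.7
t 12.8 tip carton [  4.  -0. 129.] dir [-0. -0. -1.] F [-2.2  0.4  2.7] q [ 0.14  0.6   1.45 -0.    1.09 -1.67]
(12, 0, 112, 0, 0, 0) [ 0.038  0.01  -0.087] [ 0.    -0.     0.002]
(20, 0, 105, 0, 0, 0) [ 0.077  0.02  -0.122] [ 0.    -0.     0.002]
(27, 0, 100, 0, 0, 0) [ 0.111  0.028 -0.147] [ 0.    -0.     0.002]
```

View pics/w6.png

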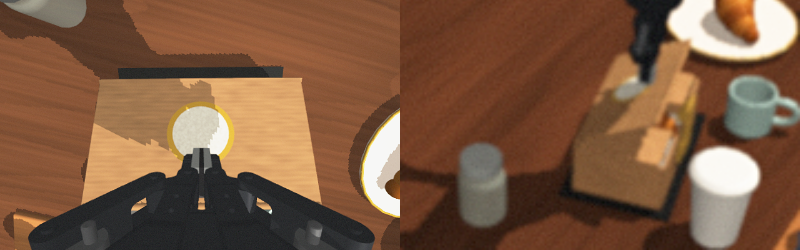

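The cover is at about 30° and following the fingers, which sit between its printed ring and free edge. I'll go on down.

```bash
python3 -m jog '[[0,0.02,0.005,-0.045,0,0,0],[0,0.038,0.01,-0.087,0,0,0],[0,0.08,0.02,-0.115,0,0,0],[0,0.115,0.03,-0.14,0,0,0],[0,0.115,0.03,-0.15,0,0,0]]' | grep force
python3 -c "
from h import *
tipc()"
python3 -m jog '[[0,0,0,-0.01,0,0,0],[0,0,0,-0.02,0,0,0]]' | grep -E "^force|posi"
```

```text
force: [0.5, 0.3, 2.0]
finger_force: 1.2
t 13.53 tip carton [ 28.   0. 100.] dir [-0. -0. -1.] F [0.5 0.3 2. ] q [ 0.14  0.67  1.41 -0.    1.06 -1.67]
position: [0.6317, 0.1519, 0.1047]
force: [2.8, 0.8, 9.2]
```

```bash
python3 -m jog '[[0,0,0,-0.005,0,0,0],[0,0,0,-0.01,0,0,0]]' | grep -E "^force|posi"
python3 -m jog '[[0,0,0,-0.005,0,0,0],[0,0,0,-0.01,0,0,0]]' | grep -E "^force|posi"
```

```text
position: [0.6319, 0.1519, 0.103]
force: [2.9, 1.2, 9.6]
position: [0.632, 0.1519, 0.101]
force: [3.5, 1.0, 6.4]
```

```bash
python3 -m jog '[[0,0,0,-0.005,0,0,0],[0,0,0,-0.01,0,0,0]]' | grep -E "^force|posi"
python3 -m jog '[[0,0,0,-0.005,0,0,0],[0,0,0,-0.007,0,0,0]]' | grep -E "^force|posi"
python3 -m jog '[[0,0,0,-0.005,0,0,0]]' | grep -E "^force|posi"
```

```text
position: [0.631, 0.1517, 0.0982]
force: [2.6, 1.3, 4.5]
position: [0.6303, 0.1516, 0.0962]
force: [0.8, -0.8, 1.0]
position: [0.6303, 0.1516, 0.0952]
force: [0.2, -0.4, 3.3]
```

```bash
python3 -m jog '[[0,0,0,-0.006,0,0,0],[0,0,0,-0.006,0,0,0]]' | grep -E "^force|posi"
python3 -m jog '[[0,0,0,-0.004,0,0,0],[0,0,0,-0.004,0,0,0]]' | grep -E "^force|posi"
```

```text
position: [0.6303, 0.1516, 0.0945]
force: [-3.8, -0.7, 7.7]
position: [0.6303, 0.1516, 0.0943]
force: [-6.3, -0.5, 18.2]
```

Stiff contact at 18 N means the cover is seated. I'll back off slowly and see whether it stays down.

```bash
python3 -m jog '[[0,0,0,0.03,0,0,0],[0,0,0,0.1,0,0,0],[0,0,0,0.25,0,0,0],[0,-0.15,-0.04,0.5,0,0,0],[0,-0.5,-0.12,0.75,0,0,0]]' | grep -E "^force|clock"
python3 -m jog '[[0,-0.4,-0.1,0,0,0,0],[0,-0.4,-0.1,0,0,0,0]]' | grep -E "^force|posi"
python3 -c "
from h import *
tipc()
cv2.imwrite('pics/w7.png',np.hstack([cv2.resize(eyes.snapshot('top')[110:230,200:360],(400,300),interpolation=2),cv2.resize(eyes.snapshot('scene')[130:250,300:440],(400,343),interpolation=2)[:300]]))"
```

```text
clock: 16.02
force: [-0.6, 1.1, 0.2]
position: [0.4674, 0.1116, 0.2302]
force: [0.8, 0.1, 0.7]
t 16.27 tip carton [-142.    1.  222.] dir [-0. -0. -1.] F [0.8 0.1 0.7] q [ 0.11  0.3   1.7  -0.    1.14 -1.7 ]
```

View pics/w7.png

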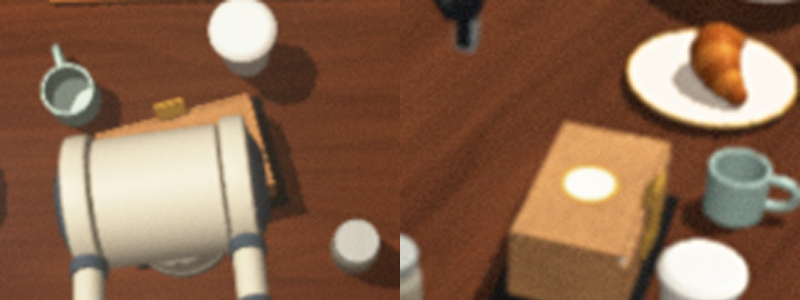

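The cover lies flat and stays there with the gripper well clear, so the clip is holding it against its spring. The cups, jar and plate stand where they were.

```bash
python3 -c "
from rig import order
print(order.finish_job())"
```

```text
the job is handed in; nothing more can be done
None
```

The carton is closed and handed in: both side flaps were folded flat, then the cover, which stayed shut under the clip after I let go; the left flap took a brief 41 N push, with no damage visible in the last pictures.

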